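Confirm the trophy pick and finish the order

ROBOT

A 6-joint arm with a two-finger parallel gripper is mounted at the origin on the work surface. World frame = base frame: x ahead of the robot, y to its left, z up, the work surface at z = 0. Lengths are in mm, angles in rad, forces in N, time in s.
With the tool pointing down it reaches from about 400 to 925 mm from the base axis. Payload 12.5 kg.
Tool frame: the origin (TCP) lies midway between the tips of the shut fingers; the grasp point (between the pads) lies 19 mm behind it; z points along the fingers, y is the direction in which the jaws open and shut (so a half turn about z gives the same grasp; the last joint's range is limited). The gripper opens to 95 mm and grips with 3 to 60 N. Pads are 20 mm wide; open, the fingers measure 119 mm over their backs; the gripper's body (75 mm by 180 mm) begins 59 mm behind the grasp point.
Start: joints at [1.136, 0.491, 1.559, -0, 1.092, -0.106], TCP at [201.801, 591.543, 214.661] pointing down, gripper open.
Joint ranges: [-3.1, 3.1], [-0.84, 2.19], [0.05, 2.79], [-1.13, 4.28], [0.06, 2.93], [-2.69, 2.69]. Speed limits (rad/s): [2.22, 2.22, 2.79, 3.14, 3.14, 3.14].

INTERFACE

Orientations are given as [roll, pitch, yaw] about the fixed x, y, z axes, in that order (R = Rz(yaw) Ry(pitch) Rx(roll)).
In Python, from cell import env gives the robot as it stands.
- The arm moves only by the tool servo_tool, never from a script. Its argument "plan" is a list of rows, each a list of 7 numbers: the shift along the tool's x, y, z in m, then the turn, a rotation vector about the tool's x, y, z in degrees, then the opening in per cent of the stroke, from 0 (shut) to 100 (fully open). In form: [[dx, dy, dz, wx, wy, wz, jaw], ...]. A call has 1 to 8 rows; each row shifts and turns the pose as measured when the row begins, along the tool's axes as they then stand; what a row does not reach is not made up. A row lasts 1/12 s, in which the tool goes at most 41.7 mm and 7.16 degrees, less where a joint would pass 70% of its speed; a pose out of reach is approached as far as the arm can. A call is refused whole if a number of a shift passes 0.0417 or a number of a turn 7.16, either way. A call with a gripper value outside its range is refused whole. The fingers move at their own pace and stop on an object; the grip force is fixed at half the most. Time passes only in rows, so rows that do not move let the fingers close. It gives the time, the measured TCP pose, the force and the opening at its end, in the units of the state.
- env.state(): the state, without advancing time (a new reading comes with each control period).
- env.read_camera(name): name is "scene" or "top" or "wrist"; returns a dict with "img" (480x640x3 uint8, blue, green, red), "intrinsics" (3x3 intrinsics, pixels), "R" (3x3) and "t" (3): a world point X has camera coordinates R X + t. Camera axes: x right, y down, z forward; pixel columns grow to the right and rows downward; lengths in mm; the calibration is good to about 2 mm. A picture is of the moment at which its call begins. There is no depth.
- env.job_done(): hands the job in, once; it reports no verdict.
The state is a dict: "t": time; "joints": joint angles; "qvel": joint speeds; "tau": joint torques, N m; "eef_pos": TCP position; "tcp_rot": TCP orientation; "ft_force": force on the tool from outside, world axes, zero at the start; "moment": the same for the moment, N m; "opening": opening from 0.0 (shut) to 1.0 (fully open).
Only numpy, scipy, OpenCV 4.12 (cv2) and the standard library are available. Lean on these libraries where they do the work, as an engineer would, in place of code of your own. Each camera call takes 0.05 s, during which the arm holds its last target. There are 200 camera calls.

TASK

The trophy cup has been counted for this order: with the fingertips, lightly press down the blue button on the tray that holds the gold trophy cup and let it come back up, then do the same with the green button on the white console to finish the order. Leave the other blue buttons and the red cancel button alone, and do not shift or lift the things standing in the trays. End with the hand clear of everything.

Things in the scene. Friction and masses are not known exactly. Their poses are not given: they have to be found in the camera images.
- tray_cup: Tray that holds the gold trophy cup. Three trays look the same but for their contents: grey, fixed to the table, 190 mm long (x) by 130 mm wide (y). Origin at table height. Its own x axis runs from the button end (towards the robot) to the bin end. A flat-topped module 30 mm high spans x -90 to -20 mm and carries the blue button at x = -55 mm, y = 0. The open bin spans x -20 to +100 mm: walls 30 mm high, 4 mm thick, floor 4 mm.
- tray_bottle: Tray that holds the orange bottle. Three trays look the same but for their contents: grey, fixed to the table, 190 mm long (x) by 130 mm wide (y). Origin at table height. Its own x axis runs from the button end (towards the robot) to the bin end. A flat-topped module 30 mm high spans x -90 to -20 mm and carries the blue button at x = -55 mm, y = 0. The open bin spans x -20 to +100 mm: walls 30 mm high, 4 mm thick, floor 4 mm.
- tray_carton: Tray that holds the blue carton. Three trays look the same but for their contents: grey, fixed to the table, 190 mm long (x) by 130 mm wide (y). Origin at table height. Its own x axis runs from the button end (towards the robot) to the bin end. A flat-topped module 30 mm high spans x -90 to -20 mm and carries the blue button at x = -55 mm, y = 0. The open bin spans x -20 to +100 mm: walls 30 mm high, 4 mm thick, floor 4 mm.
- console: Order console: white flat box fixed to the table, 160 mm long (x) by 90 mm wide (y), 30 mm high, origin at table height under its centre. Green button at x = -45 mm (nearer the robot), red button at x = +45 mm.
- trophy: Loose gold-coloured trophy cup with two handles on a square stone foot (46 mm), 118 mm tall, 81 mm over the handles. Origin at the centre of its underside; it stands in its tray 90 to 105 mm beyond the button.
- bottle: Loose orange bottle with white cap and paper label, 54 mm across, 125 mm tall. Origin at the centre of its underside.
- carton: Loose blue carton with a paper band, 55 x 85 x 60 mm high. Origin at the centre of its underside.
- pick_cup_top (a point): Round push button, 32 mm across, blue; it belongs to the tray of the trophy cup, in a round black housing 48 mm across that stands 42 mm above the table; it moves straight down. This point is the centre of the button's top face, 54 mm above the table when up; it moves down with the button.
- pick_cup (a joint): How far the trophy tray's button is pressed (m): 0 up, 0.008 fully down. A spring brings it back up; resistance grows steadily from 1.5 N to 5 N at full travel.
- pick_bottle_top (a point): Round push button, 32 mm across, blue; it belongs to the tray of the orange bottle, in a round black housing 48 mm across that stands 42 mm above the table; it moves straight down. This point is the centre of the button's top face, 54 mm above the table when up; it moves down with the button.
- pick_bottle (a joint): How far the bottle tray's button is pressed (m): 0 up, 0.008 fully down. A spring brings it back up; resistance grows steadily from 1.5 N to 5 N at full travel.
- pick_carton_top (a point): Round push button, 32 mm across, blue; it belongs to the tray of the blue carton, in a round black housing 48 mm across that stands 42 mm above the table; it moves straight down. This point is the centre of the button's top face, 54 mm above the table when up; it moves down with the button.
- pick_carton (a joint): How far the carton tray's button is pressed (m): 0 up, 0.008 fully down. A spring brings it back up; resistance grows steadily from 1.5 N to 5 N at full travel.
- finish_top (a point): Round push button, 32 mm across, green, on the console (order finished), in a round black housing 48 mm across that stands 42 mm above the table; it moves straight down. This point is the centre of the button's top face, 54 mm above the table when up; it moves down with the button.
- finish (a joint): How far the green button is pressed (m): 0 up, 0.008 fully down. A spring brings it back up; resistance grows steadily from 1.5 N to 5 N at full travel.
- cancel_top (a point): Round push button, 32 mm across, red, on the console (order cancelled), in a round black housing 48 mm across that stands 42 mm above the table; it moves straight down. This point is the centre of the button's top face, 54 mm above the table when up; it moves down with the button.
- cancel (a joint): How far the red button is pressed (m): 0 up, 0.008 fully down. A spring brings it back up; resistance grows steadily from 1.5 N to 5 N at full travel.
Things that resemble listed ones, but are neither listed nor needed, are in the scene too. Leave any pink or turquoise look-alike of the tray_bottle alone. What is shaped like the tray_cup but pink is not meant.

How it is judged:
By the outcome, as a careful person would: the job done as asked, in the order asked, and still so for the second after the job is handed in, with the robot touching nothing.
It also fails if it takes over 40 s, if anything falls off the work surface, if the arm or the gripper's body presses on something with over 40 N, if the wrist force passes 120 N, or if a joint passes its speed limit or range.

## Working session

There is one attempt and no reset: what is moved stays moved. The work goes in short steps, Python scripts to look and compute and a tool call to move; the robot and the scene stay as the last step left them, time stands still between calls to the robot, and variables do not carry over. Pictures are saved under pics/ and viewed, about 8 in all and at most 12, crops included, and the job is handed in when it is done.

Besides the shell and the picture viewer there is one more tool, called after ">>>" as name([rows], argument=value, ...), one row to a line, values as JSON. servo_tool: Moves the arm, as the interface text tells. Its arguments: {"type":"object","properties":{"plan":{"type":"array","items":{"type":"array","items":{"type":"number"}}}},"required":["plan"]}

```bash
mkdir -p pics; python3 - <<'E'
from cell import env
import cv2
for n in("scene","top"):
    c=env.read_camera(n); cv2.imwrite(f"pics/{n}0.png",c["img"])
s=env.state(); print(s["t"],s["eef_pos"],s["tcp_rot"],s["opening"])
E
```

```text
0.1 [201.6816685  591.34109458 214.10831415] [-3.14059171e+00 -1.27853664e-04  2.81287588e+00] 1.00226006068617
```

View pics/scene0.png

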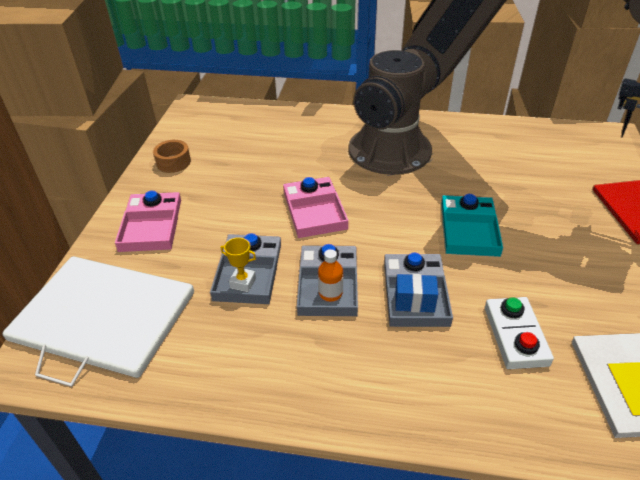

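View pics/top0.png

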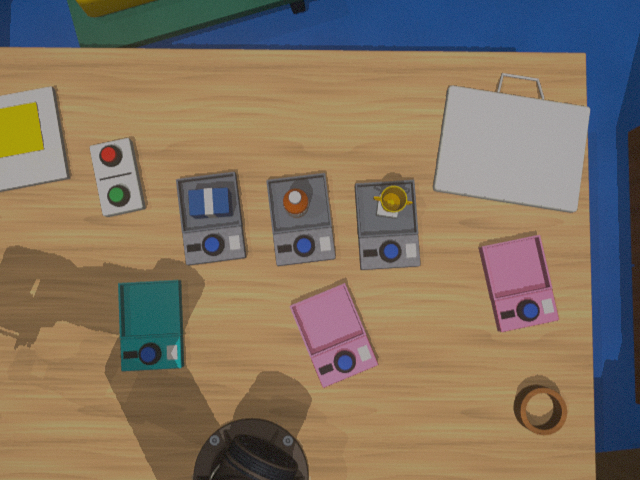

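The scene view shows the three grey trays. The trophy's blue button is at scene (252,241) and top (390,251). The console's green button is at scene (513,307) and top (118,195), and the red one is at top (110,155).

The blue-button candidates in the top view are (390,251), (304,245), (212,244), pink (344,362), pink (527,310) and teal (149,354). The one that fits is (390,251), because its tray is grey and holds the gold cup. I'll measure it and confirm with a crop.

```bash
cat >h.py <<'E'
import cv2,numpy as np
def blob(img,near,hue,r=16):
    h=cv2.cvtColor(img,cv2.COLOR_BGR2HSV); m=cv2.inRange(h,(hue[0],110,40),(hue[1],255,255))
    w=np.zeros_like(m); cv2.circle(w,near,r,255,-1); m&=w
    n,l,s,c=cv2.connectedComponentsWithStats(m); i=1+np.argmax(s[1:,4]); return c[i],s[i]
def ray(c,p):
    d=c["R"].T@np.linalg.solve(c["intrinsics"],[p[0],p[1],1]); return -c["R"].T@c["t"],d
def plane(c,p,z):
    o,d=ray(c,p); return o+d*(z-o[2])/d[2]
def cross(a,b):
    A=[];B=[]
    for o,d in(a,b):
        d=d/np.linalg.norm(d);P=np.eye(3)-np.outer(d,d);A.append(P);B.append(P@o)
    return np.linalg.lstsq(np.vstack(A),np.hstack(B),rcond=None)[0]
E
python3 - <<'E'
from cell import env
from h import *
T=env.read_camera("top");S=env.read_camera("scene")
for n,pt,ps,h in(("cup",(390,251),(252,241),(100,130)),("green",(118,195),(513,307),(45,85)),("red",(110,155),(527,342),(0,8)),("bottle",(304,245),(329,251),(100,130))):
    a,sa=blob(T["img"],pt,h);b,sb=blob(S["img"],ps,h)
    print(n,a.round(1),sa[2:],b.round(1),sb[2:],plane(T,a,54).round(1),plane(S,b,54).round(1),cross(ray(T,a),ray(S,b)).round(1))
print("tray corners",[plane(T,p,30)[:2].round() for p in((356,183),(413,183),(419,266),(360,269))])
f=cv2.resize
cv2.imwrite("pics/crop.png",np.hstack([f(T["img"][160:290,330:460],(390,390)),f(S["img"][200:330,185:315],(390,390))]))
E
```

```text
cup [390.6 250.8] [ 14  15 164] [251.9 238.7] [ 14  12 109] [ 485.5 -297.3   54. ] [ 492.6 -291.9   54. ] [ 485.6 -296.3   47.1]
green [115.8 194.4] [ 14  14 157] [513.  304.6] [ 17  16 205] [602.4 292.   54. ] [610.2 291.1  54. ] [603.6 293.8  46.8]
red [108.3 154.1] [ 16  15 195] [528.1 339.6] [ 19  17 220] [689.7 310.7  54. ] [696.3 311.8  54. ] [691.2 313.4  47.4]
bottle [303.5 245.1] [ 14  15 166] [326.9 248.1] [15 12 80] [ 496.4 -111.2   54. ] [ 498.9 -113.4   54. ] [ 496.7 -112.5   52.1]
tray corners [array([ 636., -225.]), array([ 637., -350.]), array([ 455., -362.]), array([ 447., -234.])]
```

View pics/crop.png

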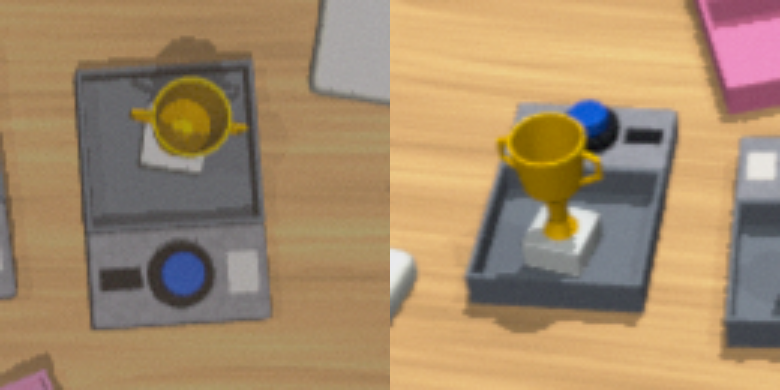

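The crop confirms it: a grey tray with the gold cup, and its button is at about (486,-297). Green is at (603,292), and the green–red spacing measures 89 mm against the expected 90. I'll shut the fingers, turn the jaws to lie along the tray's y, and swing over high.

>>> servo_tool([
  [-0.04,0,0,0,0,-6.3,0],
  [-0.04,0,0,0,0,-6.3,0],
  [-0.04,0,0,0,0,-6.3,0],
  [-0.03,-0.028,0,0,0,0,0],
  [-0.03,-0.028,0,0,0,0,0],
  [-0.03,-0.028,0,0,0,0,0],
  [-0.03,-0.028,0,0,0,0,0],
  [-0.03,-0.028,0,0,0,0,0],
])

```text
t: 0.87
eef_pos: [472.3, 428.6, 212.2]
tcp_rot: [-3.141, -0.003, -3.114]
ft_force: [0.4, 0.1, -0.1]
opening: 0.497
```

>>> servo_tool([
  [0,-0.04,0,0,0,0,0],
  [0,-0.04,0,0,0,0,0],
  [0,-0.04,0,0,0,0,0],
  [0,-0.04,0,0,0,0,0],
  [0,-0.04,0,0,0,0,0],
  [0,-0.04,0,0,0,0,0],
  [0,-0.04,0,0,0,0,0],
  [0,-0.04,0,0,0,0,0],
])

```text
t: 1.53
eef_pos: [483.9, 96.0, 210.0]
tcp_rot: [-3.14, -0.003, -3.116]
ft_force: [1.0, -0.1, 0.1]
opening: 0.004
```

>>> servo_tool([
  [0,-0.04,0,0,0,0,0],
  [0,-0.04,0,0,0,0,0],
  [0,-0.04,0,0,0,0,0],
  [0,-0.04,0,0,0,0,0],
  [0,-0.04,0,0,0,0,0],
  [0,-0.04,0,0,0,0,0],
  [0,-0.04,0,0,0,0,0],
  [0,-0.04,0,0,0,0,0],
])

```text
t: 2.2
eef_pos: [488.7, -237.6, 211.2]
tcp_rot: [-3.14, -0.001, -3.116]
ft_force: [0.9, -0.0, 0.1]
opening: 0.006
```

>>> servo_tool([
  [0.01,-0.038,0,0,0,0,0],
  [0,-0.02,0,0,0,0,0],
  [0,0,0,0,0,0,0],
])

```text
t: 2.45
eef_pos: [478.8, -305.7, 210.6]
tcp_rot: [-3.139, -0.001, -3.121]
ft_force: [-0.6, 0.7, -0.7]
opening: 0.004
```

```bash
python3 - <<'E'
from cell import env
from h import *
s=env.state();print(s["t"],s["eef_pos"].round(1) if hasattr(s["eef_pos"],'round') else s["eef_pos"],s["joints"])
W=env.read_camera("wrist");cv2.imwrite("pics/w1.png",W["img"])
P=W["R"]@np.array([485.6,-297,54])+W["t"];u=W["intrinsics"]@P;u=u[:2]/u[2];print("expected px",u)
try:
    a,sa=blob(W["img"],tuple(int(v) for v in u),(100,130),90);print(a,sa,plane(W,a,54).round(1))
except Exception as e: print(e)
E
```

```text
2.45 [ 478.8 -305.7  210.6] [-0.68329158  0.41395094  1.70654273 -0.00294582  1.01978833 -2.27296716]
expected px [331.87550169 227.10147919]
[332.30060883 228.43378995] [ 312  208   41   42 1314] [ 486.7 -296.6   54. ]
```

View pics/w1.png

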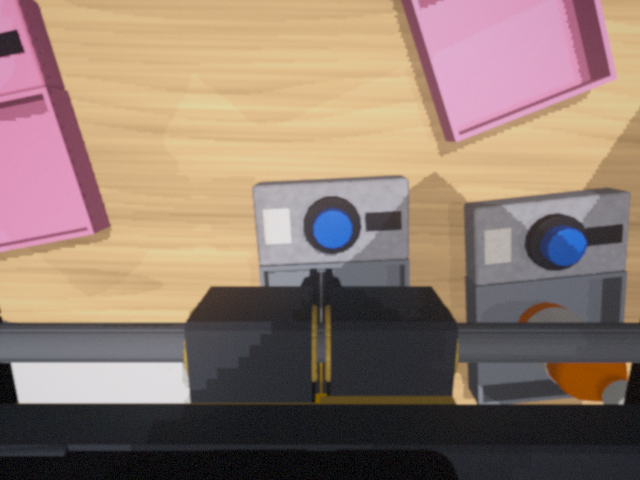

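The wrist view shows the cup tray's button at (332,228), which casts to (486.7,-296.6). That agrees with the top view to about 1 mm. I'll align and descend.

>>> servo_tool([
  [-0.008,0.009,0.02,0,0,0,0],
  [0,0,0.035,0,0,0,0],
  [0,0,0.035,0,0,0,0],
  [0,0,0.03,0,0,0,0],
  [0,0,0.01,0,0,0,0],
  [0,0,0,0,0,0,0],
])

```text
t: 3.0
eef_pos: [487.8, -289.3, 77.5]
tcp_rot: [-3.138, 0.002, -3.119]
ft_force: [-0.2, -0.1, -0.1]
opening: 0.0
```

>>> servo_tool([
  [0.001,-0.007,0.005,0,0,0,0],
  [0,0,0.008,0,0,0,0],
  [0,0,0,0,0,0,0],
])

```text
t: 3.25
eef_pos: [487.8, -294.9, 65.0]
tcp_rot: [-3.138, 0.003, -3.116]
ft_force: [0.0, -1.4, -0.6]
opening: 0.001
```

>>> servo_tool([
  [0,-0.001,0.006,0,0,0,0],
  [0,0,0.004,0,0,0,0],
  [0,0,0.003,0,0,0,0],
  [0,0,0,0,0,0,0],
])

```text
t: 3.58
eef_pos: [488.9, -296.6, 53.1]
tcp_rot: [-3.135, 0.006, -3.116]
ft_force: [-0.5, 1.3, 2.0]
opening: 0.004
```

>>> servo_tool([
  [0,0,0.002,0,0,0,0],
  [0,0,0.001,0,0,0,0],
  [0,0,0,0,0,0,0],
])

```text
t: 3.83
eef_pos: [488.9, -296.7, 50.5]
tcp_rot: [-3.135, 0.006, -3.117]
ft_force: [-0.8, 0.9, 1.6]
opening: 0.003
```

>>> servo_tool([
  [0.001,0,0.002,0,0,0,0],
  [0,0,0.001,0,0,0,0],
  [0,0,0,0,0,0,0],
])

```text
t: 4.08
eef_pos: [488.5, -296.9, 48.0]
tcp_rot: [-3.134, 0.008, -3.117]
ft_force: [-1.0, 1.7, 3.8]
opening: 0.001
```

>>> servo_tool([
  [0,0,0.001,0,0,0,0],
  [0,0,0.001,0,0,0,0],
  [0,0,0,0,0,0,0],
])

```text
t: 4.33
eef_pos: [488.5, -296.9, 46.4]
tcp_rot: [-3.134, 0.008, -3.117]
ft_force: [-0.4, 1.0, 5.3]
opening: 0.003
```

>>> servo_tool([
  [0,0,0.001,0,0,0,0],
  [0,0,0,0,0,0,0],
])

```text
t: 4.5
eef_pos: [488.5, -296.9, 46.4]
tcp_rot: [-3.133, 0.008, -3.116]
ft_force: [-1.6, 0.5, 4.5]
opening: 0.003
```

The button is at its stop: z no longer falls and the force is about 5 N. I'll lift straight up, then travel high to the console.

>>> servo_tool([
  [0,0,-0.006,0,0,0,0],
  [0,0,-0.02,0,0,0,0],
  [0,0,-0.035,0,0,0,0],
  [0,0,-0.04,0,0,0,0],
  [0,0,-0.04,0,0,0,0],
  [0,0,-0.025,0,0,0,0],
  [0,0,0,0,0,0,0],
])

```text
t: 5.08
eef_pos: [486.0, -295.6, 217.9]
tcp_rot: [-3.136, 0.004, -3.117]
ft_force: [0.5, -0.6, 0.7]
opening: 0.004
```

```bash
python3 - <<'E'
from cell import env
from h import *
s=env.state();print(s["t"],s["eef_pos"],s["ft_force"])
W=env.read_camera("wrist")
P=W["R"]@np.array([486.7,-296.6,54])+W["t"];u=W["intrinsics"]@P;u=u[:2]/u[2]
a,sa=blob(W["img"],tuple(int(v) for v in u),(100,130),90);print("button",u,a,sa,plane(W,a,54).round(1))
E
```

```text
5.0833 [ 486.01058135 -295.56298939  217.90642464] [ 0.45606626 -0.59503716  0.68305859]
button [320.16482868 216.47979387] [320.22884013 216.580721  ] [ 301  197   40   40 1276] [ 486.8 -296.5   54. ]
```

>>> servo_tool([
  [-0.007,0.04,0,0,0,0,0],
  [-0.007,0.04,0,0,0,0,0],
  [-0.007,0.04,0,0,0,0,0],
  [-0.007,0.04,0,0,0,0,0],
  [-0.007,0.04,0,0,0,0,0],
  [-0.007,0.04,0,0,0,0,0],
  [-0.007,0.04,0,0,0,0,0],
  [-0.007,0.04,0,0,0,0,0],
])

```text
t: 5.8
eef_pos: [530.9, 29.3, 203.7]
tcp_rot: [-3.139, -0.011, -3.129]
ft_force: [0.3, 0.0, -0.9]
opening: 0.008
```

>>> servo_tool([
  [-0.011,0.038,0,0,0,0,0],
  [-0.011,0.038,0,0,0,0,0],
  [-0.011,0.038,0,0,0,0,0],
  [-0.011,0.038,0,0,0,0,0],
  [-0.011,0.038,0,0,0,0,0],
  [-0.011,0.038,0,0,0,0,0],
  [0,0.01,0,0,0,0,0],
  [0,0,0,0,0,0,0],
])

```text
t: 6.47
eef_pos: [589.5, 287.1, 185.9]
tcp_rot: [-3.135, -0.03, -3.123]
ft_force: [-0.9, -1.5, -0.3]
opening: 0.007
```

```bash
python3 - <<'E'
from cell import env
from h import *
s=env.state();print(s["t"],s["eef_pos"],s["tcp_rot"])
W=env.read_camera("wrist");cv2.imwrite("pics/w2.png",W["img"])
P=W["R"]@np.array([602.6,292,54])+W["t"];u=W["intrinsics"]@P;u=u[:2]/u[2]
a,sa=blob(W["img"],tuple(int(v) for v in u),(45,85),90);print("button",u,a,sa,plane(W,a,54).round(1))
E
```

```text
6.4667 [589.49080211 287.07910582 185.93631373] [-3.1351662  -0.0302703  -3.12320639]
button [327.92123366 248.1651934 ] [330.75071429 249.44214286] [ 310  229   43   42 1400] [603.5 294.1  54. ]
```

View pics/w2.png

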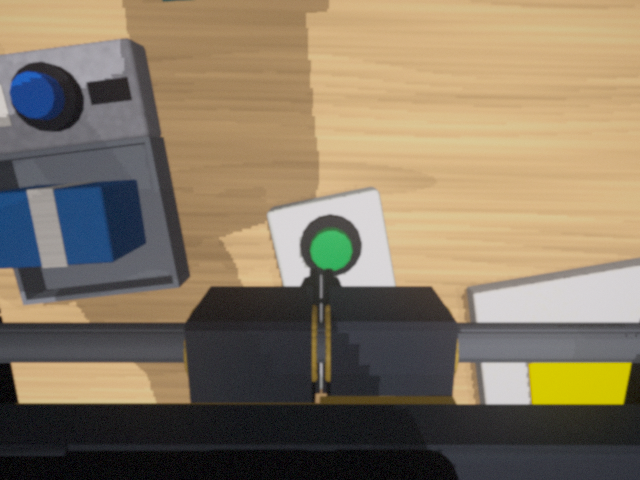

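The wrist view shows the green button at (331,249), which casts to (603.5,294.1). That is within 2 mm of the top view. I'll descend.

>>> servo_tool([
  [-0.013,0.006,0.01,0,-1.7,0,0],
  [0,0,0.035,0,0,0,0],
  [0,0,0.035,0,0,0,0],
  [0,0,0.02,0,0,0,0],
  [0,0,0,0,0,0,0],
  [0,0,0,0,0,0,0],
])

```text
t: 7.02
eef_pos: [601.1, 282.3, 79.6]
tcp_rot: [-3.132, -0.003, -3.129]
ft_force: [-0.2, 0.5, 0.5]
opening: 0.007
```

>>> servo_tool([
  [-0.002,0.011,0.005,0,0,0,0],
  [0,0,0.008,0,0,0,0],
  [0,0,0,0,0,0,0],
])

```text
t: 7.27
eef_pos: [604.4, 292.1, 68.6]
tcp_rot: [-3.133, -0.0, -3.131]
ft_force: [-0.1, -0.2, -0.1]
opening: 0.003
```

>>> servo_tool([
  [0.001,0.001,0.006,0,0,0,0],
  [0,0,0.006,0,0,0,0],
  [0,0,0.004,0,0,0,0],
  [0,0,0,0,0,0,0],
])

```text
t: 7.6
eef_pos: [604.4, 293.8, 53.6]
tcp_rot: [-3.134, 0.004, -3.13]
ft_force: [0.3, -0.8, 2.3]
opening: 0.002
```

>>> servo_tool([
  [0,0,0.002,0,0,0,0],
  [0,0,0.001,0,0,0,0],
  [0,0,0,0,0,0,0],
])

```text
t: 7.85
eef_pos: [604.5, 293.9, 50.9]
tcp_rot: [-3.134, 0.004, -3.13]
ft_force: [-0.4, -1.1, 2.5]
opening: 0.004
```

>>> servo_tool([
  [0,0,0.002,0,0,0,0],
  [0,0,0.001,0,0,0,0],
  [0,0,0,0,0,0,0],
])

```text
t: 8.1
eef_pos: [604.6, 293.9, 48.4]
tcp_rot: [-3.135, 0.005, -3.13]
ft_force: [-1.3, -0.8, 4.1]
opening: 0.004
```

>>> servo_tool([
  [0,0,0.001,0,0,0,0],
  [0,0,0.001,0,0,0,0],
  [0,0,0.001,0,0,0,0],
  [0,0,0,0,0,0,0],
])

```text
t: 8.43
eef_pos: [604.5, 293.9, 46.4]
tcp_rot: [-3.135, 0.005, -3.13]
ft_force: [-2.1, -1.3, 5.6]
opening: 0.006
```

Same depth and force as the first button, so it is fully down. I'll lift clear.

>>> servo_tool([
  [0,0,-0.006,0,0,0,0],
  [0,0,-0.02,0,0,0,0],
  [0,0,-0.035,0,0,0,0],
  [0,0,-0.04,0,0,0,0],
  [0,0,-0.04,0,0,0,0],
  [0,0,-0.03,0,0,0,0],
  [0,0,0,0,0,0,0],
  [0,0,0,0,0,0,0],
])

```text
t: 9.1
eef_pos: [603.5, 294.8, 223.5]
tcp_rot: [-3.134, 0.002, -3.13]
ft_force: [0.0, 0.9, -0.2]
opening: 0.007
```

```bash
python3 - <<'E'
from cell import env
from h import *
s=env.state();print(s["t"],s["eef_pos"],s["ft_force"],np.abs(s["qvel"]).max())
W=env.read_camera("wrist");P=W["R"]@np.array([603.5,294.1,54])+W["t"];u=W["intrinsics"]@P;u=u[:2]/u[2]
a,sa=blob(W["img"],tuple(int(v) for v in u),(45,85),90);print("green",u,a,sa,plane(W,a,54).round(1))
S=env.read_camera("scene");cv2.imwrite("pics/end.png",S["img"])
b,sb=blob(S["img"],(252,241),(100,130));print("cup btn",b.round(1),sb)
d=cv2.absdiff(S["img"],cv2.imread("pics/scene0.png"))[225:325,200:455].max(2);print("px changed around trays",(d>60).sum())
E
```

```text
9.1 [603.45266256 294.84699564 223.46178838] [ 0.03437231  0.90794655 -0.20633543] 0.045156286809593826
green [321.08063794 214.64525255] [321.09440559 214.85576923] [ 302  196   39   38 1144] [603.7 294.1  54. ]
cup btn [251.8 238.7] [244 234  15  12 111]
px changed around trays 1841
```

View pics/end.png

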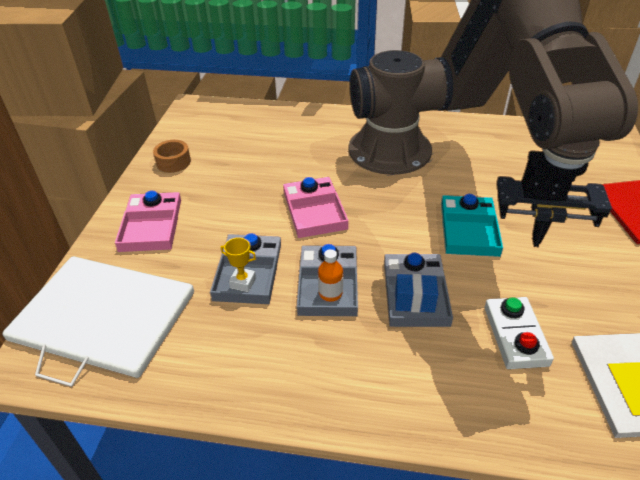

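The end view shows the cup at (240,262), bottle at (330,278) and carton at (416,293), all where they started. Both pressed buttons are up and the hand is high above the console. The changed pixels look like the arm's shadow falling on the carton tray.

```bash
python3 -c "
from cell import env
env.job_done(); print(env.state()['t'])"
```

```text
the job is handed in; nothing more can be done
the job is handed in; nothing more can be done
```

I pressed the blue button on the trophy cup's tray, let it come back up, then did the same with the green button on the console. The job was handed in at about 9 s.

- **Presses:** both buttons went down to z = 46.4 mm, close to the full 8 mm of travel, with about 5 N on the wrist. Camera checks afterwards showed both back at their original place and size. I have no direct joint reading of the buttons.
- **Other things:** the cup, bottle and carton look unmoved in the final scene picture. I did not touch the other blue buttons or the red cancel button.
- **Hand:** it ended about 170 mm above the console, with the force reading near zero (under 1 N).
- **Checks that disagreed:**
  - The scene-camera position of the buttons differed from the top camera by 7–9 mm. The wrist camera agreed with the top camera to 1–2 mm, so I used that.
  - A pixel comparison around the trays flagged 1,841 changed pixels. By eye these look like the arm's shadow on the carton tray; I did not check this further.

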